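# Start the clamp screw of a circle-sanding jig

## Task

The clamp of this circle-sanding jig has been apart; put it back together as far as the started thread. First drop the wooden slug down the bore of the jig's body so that it lies on the steel slide bar. Then stand the clamp screw in the mouth of the bore, turn it backward (counter-clockwise seen from above) until you feel the thread drop, turn it forward (clockwise) one full turn, and finish still gripping its knob, with the screw upright, just started and not yet pressing on the slug; leave the other things on the bench where they are.

Things in the scene. Friction and masses are not known exactly. Their poses are not given: they have to be found in the camera images.
- jig: Circle-sanding jig, fixed: plywood base 200x120x18 mm, beech body 78x78 mm on it, body top 126 mm above the bench. Origin on the bench under the axis of the vertical bore in the body's middle; z up, x along the steel slide bar towards the pivot pin (125 mm out, tip at 69 mm). Base spans x -78 to 122 mm
- bore_mouth (a point): Centre of the bore's mouth, level with the body's top (126 mm up). Bore: 46 mm wide down to 90 mm above the bench, with a coarse right-hand wooden thread in it (pitch 12 mm, 32 mm clear inside the ridge, 1.75 turns), below that 32 mm wide and plain, down to the flat top of the slide bar, 34 mm above the bench
- thread_end (a point): The blunt upper end of the jig's internal thread ridge, 19 mm from the bore's axis towards the jig's +x, 120 mm above the bench; from here the ridge goes down clockwise (seen from above), 12 mm a turn
- parts_block: Drilled wooden block 84x84x38 mm on the bench, fixed, with one plain hole 32 mm wide and 20 mm deep in the middle of its top, in which the clamp screw stands at the start. Origin on the bench under its middle, z up
- clamp_screw: Turned wooden screw, 99.5 mm long, about 0.16 kg, upright, round knob on top. Origin at the centre of its lower end, z up along its axis. Plain nose 30 mm wide, tapered at the end over 6 mm, then right-hand thread (pitch 12 mm, core 30 mm, 42 mm over the crests, 2.25 turns), neck, knob 46 mm wide from 70 to 94 mm up. It stands turned 0.6 to 2.2 rad short of the drop
- screw_lead (a point): The blunt lower end of the screw's thread, 21 mm from the axis on the screw's +x side, 26 mm above its lower end; the ridge rises counter-clockwise from here. Turned counter-clockwise, the screw drops by one 12 mm pitch as this end passes over point thread_end (screw x along jig x). The threads fit loosely, with 3 mm of end play
- screw_knob (a point): Middle of the knob, on the screw's axis, 82 mm above its lower end. The screw's lower end is 98 mm above the bench just before the drop (1.9 mm less per radian still lacking), 86 mm just after it, 74 mm after one turn forward; at 68 mm it would meet the slug
- slug: Dark wooden slug (short dowel, 28 mm in diameter, 34 mm high, 30 g) standing on end on the bench. Origin at the centre of its lower end, z up
- walnut_blank: Bystander: walnut disc 82 mm wide and 26 mm high, lying on the bench
- vernier: Bystander: steel vernier caliper 200 mm long, lying on the bench
- wax: Bystander: round wax tin 76 mm wide, 31 mm high
There are look-alikes about, which are no part of the job. Of the things like the slug, leave any that is orange; of the rest the smaller one is meant.

How it is judged:
By the outcome, as a careful person would: the job done as asked, in the order asked, and still so for the second after the job is handed in, while the arm keeps its last pose, push and grip.
It also fails if it takes over 72 s, if anything falls off the work surface, if the arm or the gripper's body presses on something with over 40 N, if the wrist force passes 120 N, or if a joint passes its speed limit or range.

## Robot

A 6-joint arm with a two-finger parallel gripper is mounted at the origin on a cart in front of the work surface, level with it; the furniture and walls round the work are solid. World frame = base frame: x ahead of the robot, y to its left, z up, the work surface at z = 0. Lengths are in m, angles in rad, forces in N, time in s.
With the tool pointing down it reaches from about 0.35 to 0.85 m from the base axis. Payload 8.1 kg.
Tool frame: the origin (TCP) lies between the finger pads; the fingertips stand 14 mm ahead of it and the grasp point (between the pads) lies 5 mm behind it; z points along the fingers, y is the line along which they close (so a half turn about z gives the same grasp; the last joint's range is limited). The gripper opens to 93 mm and grips with 3 to 60 N. Pads are 15 mm wide; open, the fingers measure 128 mm over their backs; the gripper's body (75 mm by 188 mm) begins 65 mm behind the grasp point.
Start: joints at [1.114, 0.13, 1.488, -0, 1.523, -0.085], TCP at [0.218, 0.559, 0.233] pointing down, gripper open.
Joint ranges: [-2.96, 2.96], [-0.89, 2.26], [0.02, 2.5], [-1.34, 4.48], [0, 2.73], [-2.66, 2.66]. Speed limits (rad/s): [2.39, 2.39, 2.79, 3.14, 3.14, 3.14].

## Interface

Orientations are given as a rotation vector (axis times angle).
In Python, from plant import robot gives the robot as it stands.
- The arm moves only by the tool arm_command, never from a script. Its argument "targets" is a list of rows, each an object of numbers: "x", "y", "z": the shift along the world's x, y, z in units of 500 mm (1.0 is 500 mm); "rx", "ry", "rz": the turn, a rotation vector about the world's x, y, z in units of 2 rad (1.0 is 2 rad); "claw": the closure in counts, from 0 (fully open) to 255 (shut). In form: [{"x": .., "y": .., "z": .., "rx": .., "ry": .., "rz": .., "claw": ..}, ...]. A call has 1 to 10 rows; each row is the pose to reach, as a shift and turn from the pose commanded when the call began; what a row does not reach only later rows make up. A row lasts 1/12 s, in which the tool goes at most 41.7 mm and 7.16 degrees, less where a joint would pass 70% of its speed; a pose out of reach is approached as far as the arm can. A call with a number of a shift or a turn outside -1 to 1 is refused whole. A call with a gripper value outside its range is refused whole. The fingers move at their own pace and stop on an object; "squeeze" is the grip in N (left out, the last holds). Time passes only in rows, so rows that repeat a pose let the fingers close. It gives the time, the measured TCP pose, the force, the opening and the grip force at its end, in the units of the state.
- robot.read_state(): the state, without advancing time (a new reading comes with each control period).
- robot.read_camera(name): name is "scene" or "top"; returns (picture, depth): 420x560x3 uint8, red, green, blue; 420x560 float32, m along the optical axis (not along the pixel's ray), 0 where there is no reading.
- robot.get_calibration(name): a dict with "intrinsics" (3x3 intrinsics, pixels), "origin" and "orientation" of the camera in the world. Camera axes: x right, y up, looking along -z (the intrinsics and any distortion apply to the point x, -y, -z); pixel columns grow to the right and rows downward; lengths in m; the calibration is good to about 2 mm. A picture is of the moment at which its call begins. get_calibration takes no time and is no camera call.
- robot.close_job(): hands the job in; it is judged then, once.
The state is a dict: "t": time; "q": joint angles; "dq": joint speeds; "joint_torque": joint torques, N m; "tool_pos": TCP position; "orientation": TCP orientation; "force": force on the tool from outside, world axes, zero at the start; "wrist_torque": the same for the moment, N m; "opening": finger opening in m; "gripper_force": force on a finger pad.
Only numpy, scipy, OpenCV 4.12 (cv2) and the standard library are available. Lean on these libraries where they do the work, as an engineer would, in place of code of your own. Each camera call takes 0.05 s, during which the arm holds its last target. There are 200 camera calls.

## Working session

There is one attempt and no reset: what is moved stays moved. The work goes in short steps, Python scripts to look and compute and a tool call to move; the robot and the scene stay as the last step left them, time stands still between calls to the robot, and variables do not carry over. Pictures are saved under pics/ and viewed, at most 10 in all, crops included, and the job is handed in when it is done.

Besides the shell and the picture viewer there is one more tool, called after "Request:" as name([rows], argument=value, ...), one row to a line, values as JSON. arm_command: Moves the arm, as the interface text tells. Shifts and turns lie within -1 to 1; 1 stands for 500 mm of shift or 2 rad of turn. Its arguments: {"type":"object","properties":{"targets":{"type":"array","items":{"type":"object","properties":{"x":{"type":"number","minimum":-1,"maximum":1},"y":{"type":"number","minimum":-1,"maximum":1},"z":{"type":"number","minimum":-1,"maximum":1},"rx":{"type":"number","minimum":-1,"maximum":1},"ry":{"type":"number","minimum":-1,"maximum":1},"rz":{"type":"number","minimum":-1,"maximum":1},"claw":{"type":"number"}}}},"squeeze":{"type":"number"}},"required":["targets"]}

```bash
ls; mkdir -p pics; cat > h.py <<'E'
import numpy as np, cv2
from plant import robot
def cam(n):
    im,d=robot.read_camera(n); c=robot.get_calibration(n); return im,d,c
def R(c):
    o=np.array(c['orientation'],float)
    return cv2.Rodrigues(o)[0] if o.size==3 else o
def world(u,v,z,c):  # depth z
    K=np.array(c['intrinsics']); p=np.array([(u-K[0,2])/K[0,0]*z,-(v-K[1,2])/K[1,1]*z,-z])
    return R(c)@p+np.array(c['origin'])
def cloud(d,c):
    K=np.array(c['intrinsics']); v,u=np.indices(d.shape)
    P=np.stack([(u-K[0,2])/K[0,0]*d,-(v-K[1,2])/K[1,1]*d,-d],-1)
    return P@R(c).T+np.array(c['origin'])
def onplane(u,v,h,c):
    a=world(u,v,1,c); o=np.array(c['origin']); return o+(a-o)*(h-o[2])/(a[2]-o[2])
E
python3 - <<'E'
from h import *
print(robot.read_state())
for n in('scene','top'):
    im,d,c=cam(n); print(c); np.savez('pics/'+n,im=im,d=d)
    cv2.imwrite(f'pics/{n}.png',cv2.resize(im[...,::-1],(784,588)))
E
```

```text
pics
{'t': 0.0, 'q': array([ 1.11361694e+00,  1.31186068e-01,  1.48927887e+00,  1.57115389e-05,
        1.52300068e+00, -8.54016027e-02]), 'dq': array([ 1.99233415e-04,  1.29184278e-03,  3.40218718e-05, -1.53395057e-03,
        2.07314426e-03, -1.05003861e-03]), 'joint_torque': array([ 1.74198076e-04, -5.59883881e+01, -4.91728556e+01,  7.68970465e-02,
        3.64109071e-02, -2.18745627e-04]), 'tool_pos': array([0.21769514, 0.55852567, 0.23157278]), 'orientation': array([-5.80535118e-01, -3.08696082e+00,  2.82737031e-03]), 'force': array([ 0.30015333, -0.2951253 ,  0.14204019]), 'wrist_torque': array([-0.01655184, -0.00937464,  0.01278581]), 'gripper_force': 0.0, 'opening': 0.09294279859267839}
{'intrinsics': array([[456.90033178,   0.        , 278.68195693],
       [  0.        , 456.90033178, 208.87893833],
       [  0.        ,   0.        ,   1.        ]]), 'origin': array([ 0.18007255, -0.70509777,  0.9093167 ]), 'orientation': array([ 0.79548653, -0.19852338, -0.46297985])}
{'intrinsics': array([[520.82778576,   0.        , 283.17561176],
       [  0.        , 520.82778576, 206.12318939],
       [  0.        ,   0.        ,   1.        ]]), 'origin': array([0.4879054 , 0.06996031, 1.34025627]), 'orientation': array([ 0.06816015, -0.07383742, -1.54164586])}
```

View pics/scene.png

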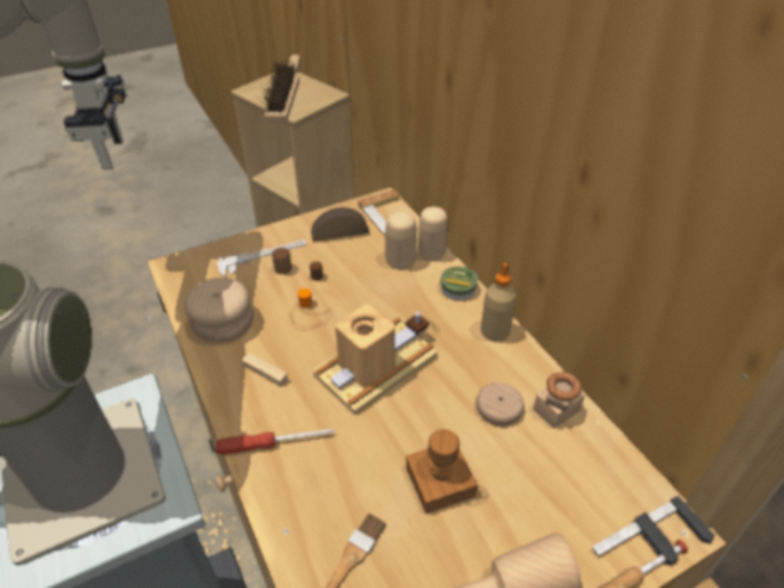

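View pics/top.png

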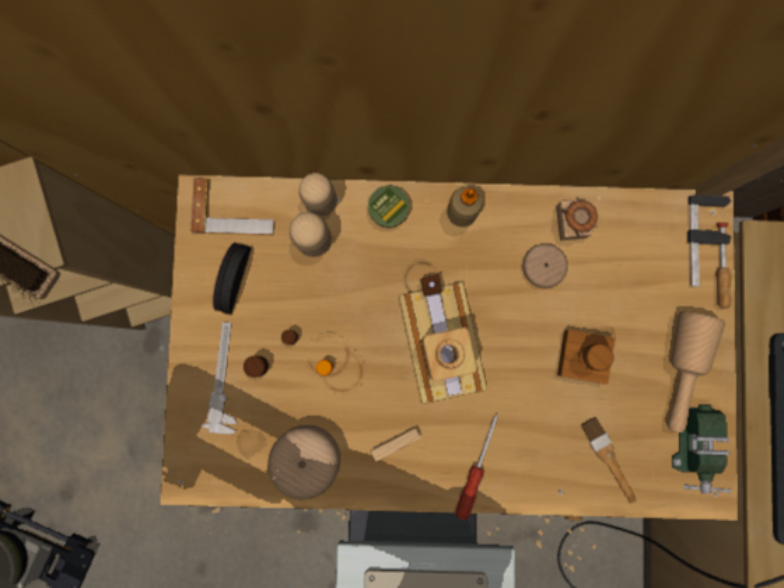

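The scene image shows the jig with its bore at about (365,325), the screw standing in its block at (442,450), the small parts at (282,261), (316,270) and (305,298), and the tin, disc and caliper around them.

Slug candidates in the top view: (290,337) small dark, (256,366) larger dark, (324,368) orange. The small dark one at (290,337) fits. I'll check it in a crop and measure everything.

```bash
python3 - <<'E'
from h import *
D={n:np.load(f'pics/{n}.npz') for n in('top','scene')}
s=D['top']['im'][215:290,160:260]; cv2.imwrite('pics/crop1.png',cv2.resize(s[...,::-1],(800,600),interpolation=cv2.INTER_CUBIC))
j=D['top']['im'][195:295,275:455]; cv2.imwrite('pics/crop2.png',cv2.resize(j[...,::-1],(792,440),interpolation=cv2.INTER_CUBIC))
c=robot.get_calibration('top'); d=D['top']['d']; P=cloud(d,c)
sc=robot.get_calibration('scene'); PS=cloud(D['scene']['d'],sc)
def blob(name,u,v,lo,hi,r):
    u*=5/7;v*=5/7
    p=P[int(v),int(u)]
    for lab,Q in(('top',P),('sc',PS)):
        m=(np.hypot(Q[...,0]-p[0],Q[...,1]-p[1])<r)&(Q[...,2]>lo)&(Q[...,2]<hi)
        q=Q[m]
        if len(q)>5:
            rc=cv2.minAreaRect(q[:,:2].astype(np.float32)*1000)
            print(name,lab,p.round(3),len(q),'zmed',np.median(q[:,2]).round(4),'rect',np.round(rc[0],1),np.round(rc[1],1),round(rc[2],1))
blob('small',290,337,.025,.06,.04)
blob('big',256,366,.025,.08,.04)
blob('orange',324,368,.02,.06,.04)
blob('jigtop',440,353,.115,.14,.08)
blob('knob',599,357,.1,.2,.06)
blob('block',585,355,.03,.045,.09)
print('bench z',np.median(P[260:280,250:300,2]), np.median(PS[240:260,250:270,2]))
E
```

```text
small top [0.516 0.255 0.036] 100 zmed 0.0334 rect [513.9 257.7] [25.  25.1] 1.0
small sc [0.516 0.255 0.036] 67 zmed 0.0347 rect [516.  258.7] [30.9 23.9] 67.5
big top [0.463 0.313 0.047] 213 zmed 0.047 rect [460.6 313.6] [37.  37.6] 47.0
big sc [0.463 0.313 0.047] 163 zmed 0.0464 rect [461.7 312.6] [38.9 39. ] 26.9
orange top [0.463 0.193 0.03 ] 105 zmed 0.0335 rect [462.  192.4] [26.5 26.7] 71.2
orange sc [0.463 0.193 0.03 ] 89 zmed 0.0337 rect [462.2 190. ] [27.3 27.6] 23.3
jigtop top [ 0.494 -0.008  0.113] 902 zmed 0.1249 rect [492.  -24.7] [77.8 78.1] 13.8
jigtop sc [ 0.494 -0.008  0.113] 791 zmed 0.1263 rect [493.6 -25.3] [82.7 80.4] 15.3
knob top [ 0.494 -0.273  0.118] 321 zmed 0.1158 rect [ 494.1 -277.3] [42.4 46.4] 2.4
knob sc [ 0.494 -0.273  0.118] 417 zmed 0.1171 rect [ 494.4 -278.7] [45.  43.3] 62.1
block top [ 0.498 -0.255  0.094] 759 zmed 0.0371 rect [ 494.  -277.4] [86.1 84.1] 82.0
block sc [ 0.498 -0.255  0.094] 1017 zmed 0.0389 rect [ 495.2 -278.4] [88.7 85.3] 82.0
bench z -0.00012323847226525242 0.1116320223627057
```

View pics/crop1.png

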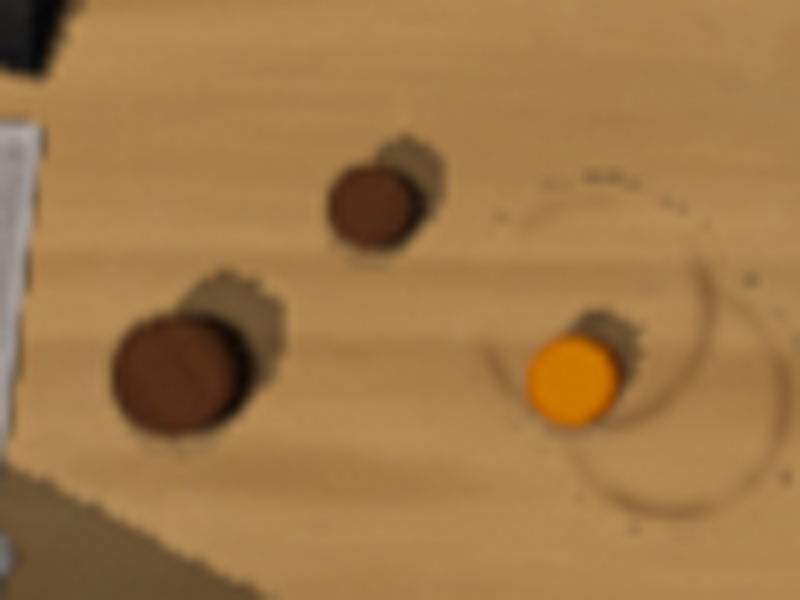

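View pics/crop2.png

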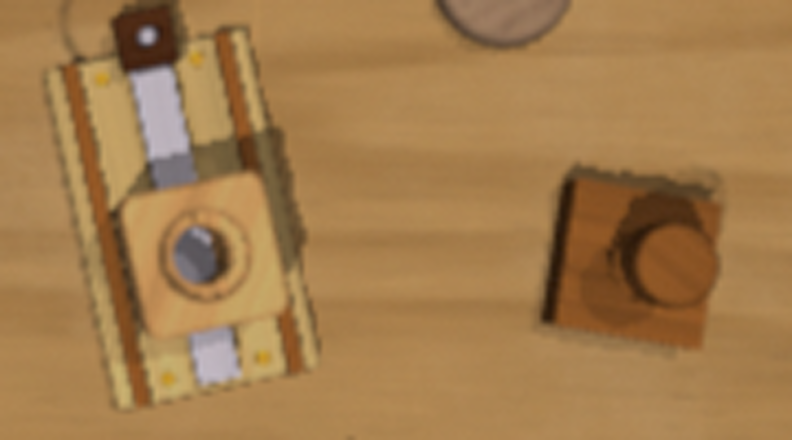

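Crop 1 confirms it: the small dark dowel (crop 372,208) is about 26 mm wide and 34 mm high, which matches the slug. The other dark one is 38 × 47 mm and the third is orange. Crop 2 shows the jig bore at crop (205,253) and the screw knob at (675,265).

Measured positions:
- **Slug:** (0.515, 0.258)
- **Bore:** (0.493, −0.025), with jig yaw about 14°
- **Screw:** (0.4945, −0.278)

I'll approach the slug with the closing line along world x.

Request:
arm_command([
  {"x": 0.5946, "y": -0.601, "z": -0.2, "rz": -0.6, "claw": 80},
  {"x": 0.5946, "y": -0.601, "z": -0.2, "rz": -0.6, "claw": 80},
  {"x": 0.5946, "y": -0.601, "z": -0.2, "rz": -0.6, "claw": 80},
  {"x": 0.5946, "y": -0.601, "z": -0.2, "rz": -0.6, "claw": 80},
  {"x": 0.5946, "y": -0.601, "z": -0.2, "rz": -0.6, "claw": 80},
  {"x": 0.5946, "y": -0.601, "z": -0.2, "rz": -0.6, "claw": 80},
  {"x": 0.5946, "y": -0.601, "z": -0.2, "rz": -0.6, "claw": 80},
  {"x": 0.5946, "y": -0.601, "z": -0.2, "rz": -0.6, "claw": 80},
  {"x": 0.5946, "y": -0.601, "z": -0.2, "rz": -0.6, "claw": 80},
  {"x": 0.5946, "y": -0.601, "z": -0.2, "rz": -0.6, "claw": 80},
], squeeze=10)

```text
schema error: expected keys x, y, z, rx, ry, rz, claw
```

```bash
python3 - <<'E'
from h import *
c=robot.get_calibration('top'); print(onplane(321.6,252.5,.126,c))
s=robot.read_state(); print(s['t'],s['q'].round(3),s['tool_pos'],s['orientation'],s['force'],s['opening'])
E
```

```text
[ 0.49282953 -0.02514298  0.126     ]
0.1 [ 1.114  0.131  1.489 -0.     1.523 -0.085] [0.2177418  0.55856873 0.23168473] [-5.80626496e-01 -3.08701869e+00  2.51822721e-03] [0.24150924 0.63517198 0.82879054] 0.09310740202811275
```

Every row needs all the keys.

Request:
arm_command([
  {"x": 0.594, "y": -0.602, "z": -0.2, "rx": 0, "ry": 0, "rz": -0.6, "claw": 80},
  {"x": 0.594, "y": -0.602, "z": -0.2, "rx": 0, "ry": 0, "rz": -0.6, "claw": 80},
  {"x": 0.594, "y": -0.602, "z": -0.2, "rx": 0, "ry": 0, "rz": -0.6, "claw": 80},
  {"x": 0.594, "y": -0.602, "z": -0.2, "rx": 0, "ry": 0, "rz": -0.6, "claw": 80},
  {"x": 0.594, "y": -0.602, "z": -0.2, "rx": 0, "ry": 0, "rz": -0.6, "claw": 80},
  {"x": 0.594, "y": -0.602, "z": -0.2, "rx": 0, "ry": 0, "rz": -0.6, "claw": 80},
  {"x": 0.594, "y": -0.602, "z": -0.2, "rx": 0, "ry": 0, "rz": -0.6, "claw": 80},
  {"x": 0.594, "y": -0.602, "z": -0.2, "rx": 0, "ry": 0, "rz": -0.6, "claw": 80},
  {"x": 0.594, "y": -0.602, "z": -0.2, "rx": 0, "ry": 0, "rz": -0.6, "claw": 80},
  {"x": 0.594, "y": -0.602, "z": -0.2, "rx": 0, "ry": 0, "rz": -0.6, "claw": 80},
], squeeze=10)

```text
t: 0.93
tool_pos: [0.5036, 0.2686, 0.136]
orientation: [-2.23, -2.212, 0.001]
force: [1.2, 1.3, 0.3]
opening: 0.064
gripper_force: 0.0
```

Request:
arm_command([
  {"x": 0, "y": 0, "z": 0, "rx": 0, "ry": 0, "rz": 0, "claw": 80},
  {"x": 0, "y": 0, "z": 0, "rx": 0, "ry": 0, "rz": 0, "claw": 80},
  {"x": 0, "y": 0, "z": 0, "rx": 0, "ry": 0, "rz": 0, "claw": 80},
  {"x": 0, "y": 0, "z": 0, "rx": 0, "ry": 0, "rz": 0, "claw": 80},
])

```text
t: 1.27
tool_pos: [0.5021, 0.2714, 0.1369]
orientation: [-2.22, -2.222, -0.0]
force: [-0.5, 0.2, -0.6]
opening: 0.064
gripper_force: 0.0
```

```bash
cat >> h.py <<'E'
def st():
    s=robot.read_state(); print('t',round(s['t'],2),'q',s['q'].round(3),'p',s['tool_pos'].round(4),'o',s['orientation'].round(3),'F',s['force'].round(1),'T',s['wrist_torque'].round(2),'op',round(s['opening'],4),'g',round(s['gripper_force'],1)); Rm=cv2.Rodrigues(s['orientation'])[0]; print('psi',np.arctan2(Rm[1,1],Rm[0,1]).round(3),'z',Rm[:,2].round(4))
E
python3 -c "
from h import *
st()"
```

```text
t 1.27 q [0.405 0.117 1.681 0.    1.344 0.404] p [0.5021 0.2714 0.1369] o [-2.22  -2.222 -0.   ] F [-0.5  0.2 -0.6] T [-0.02  0.11  0.  ] op 0.064 g 0.0
psi 0.001 z [-2.e-04  4.e-04 -1.e+00]
```

Request:
arm_command([
  {"x": 0.026, "y": -0.027, "z": -0.04, "rx": 0, "ry": 0, "rz": 0, "claw": 80},
  {"x": 0.026, "y": -0.027, "z": -0.12, "rx": 0, "ry": 0, "rz": 0, "claw": 80},
  {"x": 0.026, "y": -0.027, "z": -0.206, "rx": 0, "ry": 0, "rz": 0, "claw": 80},
  {"x": 0.026, "y": -0.027, "z": -0.206, "rx": 0, "ry": 0, "rz": 0, "claw": 80},
  {"x": 0.026, "y": -0.027, "z": -0.206, "rx": 0, "ry": 0, "rz": 0, "claw": 80},
  {"x": 0.026, "y": -0.027, "z": -0.206, "rx": 0, "ry": 0, "rz": 0, "claw": 200},
  {"x": 0.026, "y": -0.027, "z": -0.206, "rx": 0, "ry": 0, "rz": 0, "claw": 200},
  {"x": 0.026, "y": -0.027, "z": -0.206, "rx": 0, "ry": 0, "rz": 0, "claw": 200},
  {"x": 0.026, "y": -0.027, "z": -0.206, "rx": 0, "ry": 0, "rz": 0, "claw": 200},
  {"x": 0.026, "y": -0.027, "z": -0.206, "rx": 0, "ry": 0, "rz": 0, "claw": 200},
], squeeze=10)

```text
t: 2.1
tool_pos: [0.5168, 0.2574, 0.0355]
orientation: [2.222, 2.22, 0.004]
force: [1.0, -0.2, -0.7]
opening: 0.0353
gripper_force: 0.0
```

```bash
python3 -c "
from h import *
st()"
```

```text
t 2.1 q [0.373 0.249 1.731 0.    1.159 0.374] p [0.5168 0.2574 0.0355] o [2.222 2.22  0.004] F [ 1.  -0.2 -0.7] T [-0.06  0.09  0.02] op 0.0353 g 0.0
psi -0.001 z [ 0.0025  0.001  -1.    ]
```

Request:
arm_command([
  {"x": 0, "y": 0, "z": 0, "rx": 0, "ry": 0, "rz": 0, "claw": 200},
  {"x": 0, "y": 0, "z": 0, "rx": 0, "ry": 0, "rz": 0, "claw": 200},
  {"x": 0, "y": 0, "z": 0, "rx": 0, "ry": 0, "rz": 0, "claw": 200},
  {"x": 0, "y": 0, "z": 0, "rx": 0, "ry": 0, "rz": 0, "claw": 200},
  {"x": 0, "y": 0, "z": 0.08, "rx": 0, "ry": 0, "rz": 0, "claw": 200},
  {"x": 0, "y": 0, "z": 0.16, "rx": 0, "ry": 0, "rz": 0, "claw": 200},
  {"x": 0, "y": 0, "z": 0.24, "rx": 0, "ry": 0, "rz": 0, "claw": 200},
  {"x": 0, "y": 0, "z": 0.33, "rx": 0, "ry": 0, "rz": 0, "claw": 200},
  {"x": 0, "y": 0, "z": 0.33, "rx": 0, "ry": 0, "rz": 0, "claw": 200},
], squeeze=10)

```text
t: 2.85
tool_pos: [0.5196, 0.2584, 0.2084]
orientation: [2.219, 2.217, 0.019]
force: [1.2, 1.1, 0.8]
opening: 0.0273
gripper_force: 10.0
```

```bash
python3 -c "
from h import *
st()"
```

```text
t 2.85 q [0.373 0.077 1.59  0.    1.462 0.374] p [0.5196 0.2584 0.2084] o [2.219 2.217 0.019] F [1.2 1.1 0.8] T [-0.01  0.    0.01] op 0.0273 g 10.0
psi -0.001 z [ 0.012   0.0048 -0.9999]
```

Request:
arm_command([
  {"x": -0.044, "y": -0.566, "z": 0, "rx": 0, "ry": 0, "rz": 0, "claw": 200},
  {"x": -0.044, "y": -0.566, "z": 0, "rx": 0, "ry": 0, "rz": 0, "claw": 200},
  {"x": -0.044, "y": -0.566, "z": 0, "rx": 0, "ry": 0, "rz": 0, "claw": 200},
  {"x": -0.044, "y": -0.566, "z": 0, "rx": 0, "ry": 0, "rz": 0, "claw": 200},
  {"x": -0.044, "y": -0.566, "z": 0, "rx": 0, "ry": 0, "rz": 0, "claw": 200},
  {"x": -0.044, "y": -0.566, "z": 0, "rx": 0, "ry": 0, "rz": 0, "claw": 200},
  {"x": -0.044, "y": -0.566, "z": 0, "rx": 0, "ry": 0, "rz": 0, "claw": 200},
  {"x": -0.044, "y": -0.566, "z": 0, "rx": 0, "ry": 0, "rz": 0, "claw": 200},
  {"x": -0.044, "y": -0.566, "z": 0, "rx": 0, "ry": 0, "rz": 0, "claw": 200},
  {"x": -0.044, "y": -0.566, "z": 0, "rx": 0, "ry": 0, "rz": 0, "claw": 200},
], squeeze=10)

```text
t: 3.68
tool_pos: [0.4937, -0.0259, 0.1985]
orientation: [-2.223, -2.219, -0.0]
force: [0.2, 0.4, -0.2]
opening: 0.0275
gripper_force: 10.0
```

Request:
arm_command([
  {"x": 0, "y": 0, "z": 0, "rx": 0, "ry": 0, "rz": 0, "claw": 200},
  {"x": 0, "y": 0, "z": 0, "rx": 0, "ry": 0, "rz": 0, "claw": 200},
  {"x": 0, "y": 0, "z": 0, "rx": 0, "ry": 0, "rz": 0, "claw": 200},
  {"x": 0, "y": 0, "z": 0, "rx": 0, "ry": 0, "rz": 0, "claw": 200},
])

```text
t: 4.02
tool_pos: [0.4938, -0.0252, 0.1987]
orientation: [-2.221, -2.222, 0.0]
force: [-0.3, -0.3, -1.0]
opening: 0.0274
gripper_force: 10.0
```

```bash
python3 - <<'E'
from h import *
st()
im,d,c=cam('scene')
P=cloud(d,c); m=(np.hypot(P[...,0]-.493,P[...,1]+.025)<.06)&(P[...,2]>.12)&(P[...,2]<.30)
v,u=np.where(m); print(u.min(),u.max(),v.min(),v.max())
cv2.imwrite('pics/s2.png',cv2.resize(im[170:280,200:330,::-1],(780,660-60),interpolation=cv2.INTER_CUBIC))
E
```

```text
t 4.02 q [-0.155 -0.14   1.82   0.     1.462 -0.155] p [ 0.4938 -0.0252  0.1987] o [-2.221 -2.222  0.   ] F [-0.3 -0.3 -1. ] T [-0.08  0.04  0.01] op 0.0274 g 10.0
psi 0.001 z [-2.e-04  1.e-04 -1.e+00]
230 286 165 249
```

View pics/s2.png

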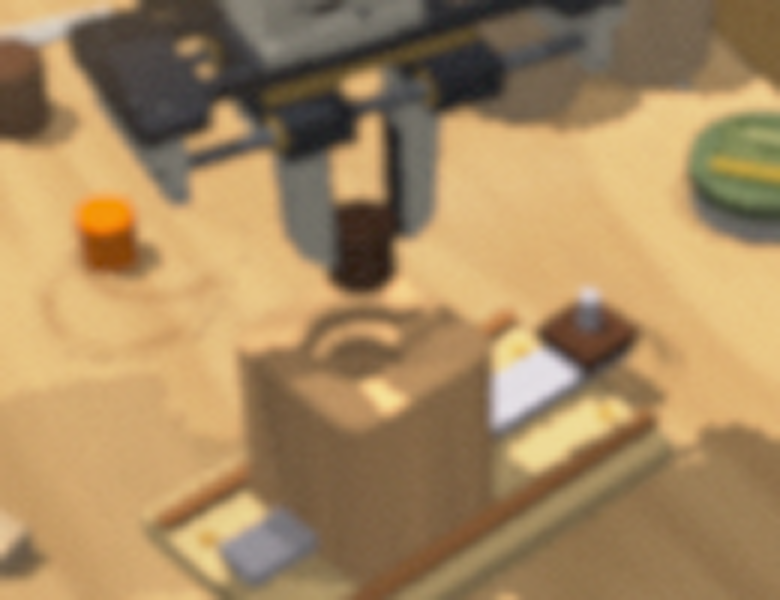

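The slug hangs upright at crop (362,245), above the bore mouth at crop (360,340). I'll lower it and release.

Request:
arm_command([
  {"x": -0.002, "y": 0, "z": -0.04, "rx": 0, "ry": 0, "rz": 0, "claw": 200},
  {"x": -0.002, "y": 0, "z": -0.08, "rx": 0, "ry": 0, "rz": 0, "claw": 200},
  {"x": -0.002, "y": 0, "z": -0.11, "rx": 0, "ry": 0, "rz": 0, "claw": 200},
  {"x": -0.002, "y": 0, "z": -0.11, "rx": 0, "ry": 0, "rz": 0, "claw": 200},
  {"x": -0.002, "y": 0, "z": -0.11, "rx": 0, "ry": 0, "rz": 0, "claw": 200},
  {"x": -0.002, "y": 0, "z": -0.11, "rx": 0, "ry": 0, "rz": 0, "claw": 200},
])

```text
t: 4.57
tool_pos: [0.4931, -0.026, 0.1447]
orientation: [2.222, 2.22, 0.001]
force: [1.5, 0.6, 0.2]
opening: 0.0278
gripper_force: 10.0
```

```bash
python3 -c "
from h import *
st()"
```

```text
t 4.57 q [-0.157 -0.1    1.884 -0.     1.357 -0.156] p [ 0.4931 -0.026   0.1447] o [2.222e+00 2.220e+00 1.000e-03] F [1.5 0.6 0.2] T [-0.09  0.05  0.01] op 0.0278 g 10.0
psi -0.001 z [ 6.e-04 -1.e-04 -1.e+00]
```

Request:
arm_command([
  {"x": 0, "y": 0.001, "z": 0, "rx": 0, "ry": 0, "rz": 0, "claw": 80},
  {"x": 0, "y": 0.001, "z": 0, "rx": 0, "ry": 0, "rz": 0, "claw": 80},
  {"x": 0, "y": 0.001, "z": 0, "rx": 0, "ry": 0, "rz": 0, "claw": 80},
  {"x": 0, "y": 0.001, "z": 0, "rx": 0, "ry": 0, "rz": 0, "claw": 80},
  {"x": 0, "y": 0.001, "z": 0.06, "rx": 0, "ry": 0, "rz": 0, "claw": 60},
  {"x": 0, "y": 0.001, "z": 0.12, "rx": 0, "ry": 0, "rz": 0, "claw": 40},
  {"x": 0, "y": -0.07, "z": 0.12, "rx": 0, "ry": 0, "rz": 0, "claw": 20},
  {"x": 0.001, "y": -0.15, "z": 0.12, "rx": 0, "ry": 0, "rz": 0, "claw": 0},
  {"x": 0.002, "y": -0.23, "z": 0.12, "rx": 0, "ry": 0, "rz": 0, "claw": 0},
  {"x": 0.002, "y": -0.31, "z": 0.12, "rx": 0, "ry": 0, "rz": 0, "claw": 0},
])

```text
t: 5.4
tool_pos: [0.4939, -0.1826, 0.2045]
orientation: [2.22, 2.221, 0.001]
force: [1.2, 0.7, 0.0]
opening: 0.0893
gripper_force: 0.0
```

Request:
arm_command([
  {"x": 0, "y": -0.08, "z": 0, "rx": 0, "ry": 0, "rz": 0, "claw": 0},
  {"x": 0, "y": -0.16, "z": 0, "rx": 0, "ry": 0, "rz": 0, "claw": 0},
  {"x": 0, "y": -0.194, "z": 0, "rx": 0, "ry": 0, "rz": 0, "claw": 0},
  {"x": 0, "y": -0.194, "z": 0, "rx": 0, "ry": 0, "rz": 0, "claw": 0},
  {"x": 0, "y": -0.194, "z": 0, "rx": 0, "ry": 0, "rz": 0, "claw": 0},
  {"x": 0, "y": -0.194, "z": 0, "rx": 0, "ry": 0, "rz": 0, "claw": 0},
])

```text
t: 5.9
tool_pos: [0.4937, -0.2773, 0.2037]
orientation: [-2.222, -2.22, -0.001]
force: [0.5, -0.3, 0.1]
opening: 0.0929
gripper_force: 0.0
```

```bash
python3 - <<'E'
from h import *
st()
im,d,c=cam('top')
cv2.imwrite('pics/t3.png',cv2.resize(im[212:287,275:375,::-1],(800,600),interpolation=cv2.INTER_CUBIC))
P=cloud(d,c); m=np.hypot(P[...,0]-.493,P[...,1]+.025)<.02; print(np.sort(P[m][:,2]).round(3)[::6])
E
```

```text
t 5.9 q [-6.030e-01  5.500e-02  1.621e+00  1.000e-03  1.466e+00 -6.020e-01] p [ 0.4937 -0.2773  0.2037] o [-2.222e+00 -2.220e+00 -1.000e-03] F [ 0.5 -0.3  0.1] T [-0.04  0.02  0.01] op 0.0929 g 0.0
psi -0.001 z [-2.e-04  8.e-04 -1.e+00]
[0.028 0.036 0.047 0.06  0.063 0.065 0.065 0.066 0.066 0.067 0.067 0.068
 0.068 0.068 0.069 0.069 0.069 0.07  0.07  0.071 0.072 0.075 0.087 0.093
 0.103 0.109 0.11  0.111 0.112 0.112 0.114 0.115 0.115 0.116 0.118 0.119
 0.121 0.121 0.123 0.126]
```

View pics/t3.png

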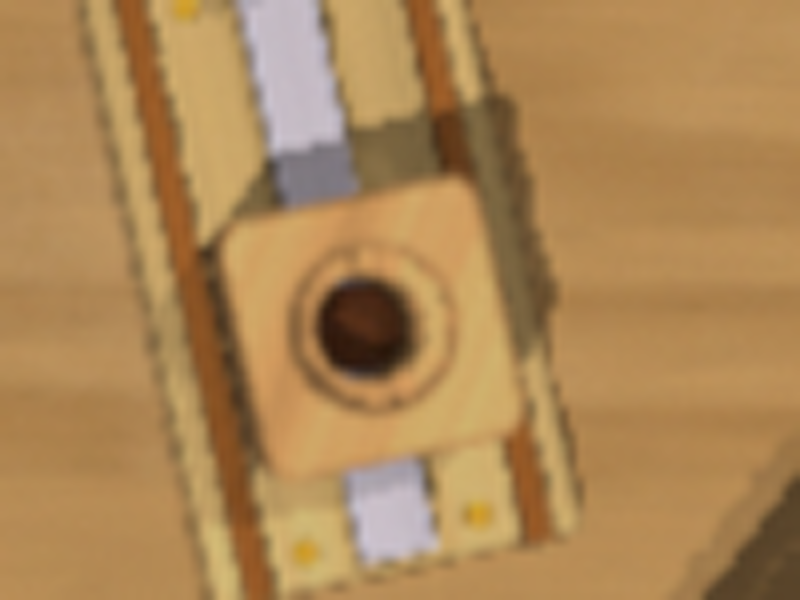

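The slug is down the bore at crop (365,328), with its top at 0.068 m as expected. Next I'll grip the knob.

Request:
arm_command([
  {"x": 0.001, "y": -0.001, "z": -0.07, "rx": 0, "ry": 0, "rz": 0, "claw": 0},
  {"x": 0.001, "y": -0.001, "z": -0.14, "rx": 0, "ry": 0, "rz": 0, "claw": 0},
  {"x": 0.001, "y": -0.001, "z": -0.217, "rx": 0, "ry": 0, "rz": 0, "claw": 30},
  {"x": 0.001, "y": -0.001, "z": -0.217, "rx": 0, "ry": 0, "rz": 0, "claw": 60},
  {"x": 0.001, "y": -0.001, "z": -0.217, "rx": 0, "ry": 0, "rz": 0, "claw": 80},
  {"x": 0.001, "y": -0.001, "z": -0.217, "rx": 0, "ry": 0, "rz": 0, "claw": 200},
  {"x": 0.001, "y": -0.001, "z": -0.217, "rx": 0, "ry": 0, "rz": 0, "claw": 200},
  {"x": 0.001, "y": -0.001, "z": -0.217, "rx": 0, "ry": 0, "rz": 0, "claw": 200},
  {"x": 0.001, "y": -0.001, "z": -0.217, "rx": 0, "ry": 0, "rz": 0, "claw": 200},
  {"x": 0.001, "y": -0.001, "z": -0.217, "rx": 0, "ry": 0, "rz": 0, "claw": 200},
], squeeze=35)

```text
t: 6.78
tool_pos: [0.4952, -0.2792, 0.0969]
orientation: [2.221, 2.218, 0.001]
force: [1.5, 0.2, 7.4]
opening: 0.0455
gripper_force: 35.0
```

```bash
python3 -c "
from h import *
st()"
```

```text
t 6.78 q [-0.604  0.149  1.722  0.     1.267 -0.603] p [ 0.4952 -0.2792  0.0969] o [2.221e+00 2.218e+00 1.000e-03] F [1.5 0.2 7.4] T [-0.07 -0.06 -0.02] op 0.0455 g 35.0
psi -0.001 z [ 0.0023 -0.0015 -1.    ]
```

Request:
arm_command([
  {"x": 0, "y": 0, "z": 0, "rx": 0, "ry": 0, "rz": 0, "claw": 200},
  {"x": 0, "y": 0, "z": 0, "rx": 0, "ry": 0, "rz": 0, "claw": 200},
], squeeze=35)

```text
t: 6.95
tool_pos: [0.4952, -0.2793, 0.097]
orientation: [2.221, 2.218, 0.001]
force: [-0.4, 0.0, 7.0]
opening: 0.0453
gripper_force: 35.0
```

Request:
arm_command([
  {"x": 0, "y": 0, "z": 0.06, "rx": 0, "ry": 0, "rz": 0, "claw": 200},
  {"x": 0, "y": 0, "z": 0.12, "rx": 0, "ry": 0, "rz": 0, "claw": 200},
  {"x": 0, "y": 0, "z": 0.18, "rx": 0, "ry": 0, "rz": 0, "claw": 200},
  {"x": 0, "y": 0, "z": 0.26, "rx": 0, "ry": 0, "rz": 0, "claw": 200},
  {"x": -0.001, "y": 0.08, "z": 0.26, "rx": 0, "ry": 0, "rz": 0, "claw": 200},
  {"x": -0.002, "y": 0.16, "z": 0.26, "rx": 0, "ry": 0, "rz": 0, "claw": 200},
  {"x": -0.003, "y": 0.24, "z": 0.26, "rx": 0, "ry": 0, "rz": 0, "claw": 200},
  {"x": -0.004, "y": 0.32, "z": 0.26, "rx": 0, "ry": 0, "rz": 0, "claw": 200},
  {"x": -0.004, "y": 0.4, "z": 0.26, "rx": 0, "ry": 0, "rz": 0, "claw": 200},
  {"x": -0.004, "y": 0.48, "z": 0.26, "rx": 0, "ry": 0, "rz": 0, "claw": 200},
])

```text
t: 7.78
tool_pos: [0.4916, -0.037, 0.2253]
orientation: [2.223, 2.22, 0.0]
force: [0.8, 1.2, -1.5]
opening: 0.0452
gripper_force: 35.0
```

Request:
arm_command([
  {"x": 0, "y": 0.026, "z": 0, "rx": 0, "ry": 0, "rz": 0, "claw": 200},
  {"x": 0, "y": 0.026, "z": 0, "rx": 0, "ry": 0, "rz": 0, "claw": 200},
  {"x": 0, "y": 0.026, "z": 0, "rx": 0, "ry": 0, "rz": 0, "claw": 200},
  {"x": 0, "y": 0.026, "z": 0, "rx": 0, "ry": 0, "rz": 0, "claw": 200},
  {"x": 0, "y": 0.026, "z": 0, "rx": 0, "ry": 0, "rz": 0, "claw": 200},
])

```text
t: 8.2
tool_pos: [0.4922, -0.0269, 0.2251]
orientation: [2.224, 2.219, -0.001]
force: [0.5, -0.3, -1.2]
opening: 0.0453
gripper_force: 35.0
```

```bash
python3 - <<'E'
from h import *
st()
im,d,c=cam('scene')
cv2.imwrite('pics/s4.png',cv2.resize(im[150:270,200:340,::-1],(700,600),interpolation=cv2.INTER_CUBIC))
E
```

```text
t 8.2 q [-0.158 -0.159  1.788 -0.     1.512 -0.156] p [ 0.4922 -0.0269  0.2251] o [ 2.224e+00  2.219e+00 -1.000e-03] F [ 0.5 -0.3 -1.2] T [-0.06  0.12 -0.03] op 0.0453 g 35.0
psi -0.003 z [-2.e-04 -4.e-04 -1.e+00]
```

View pics/s4.png

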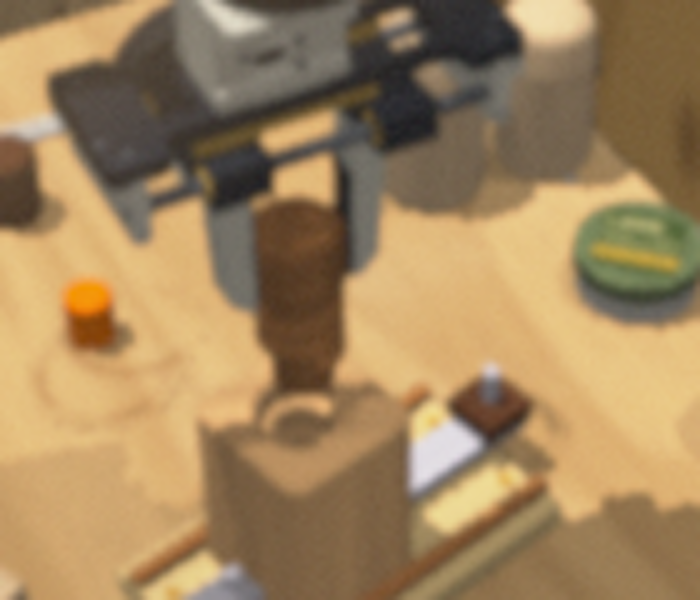

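The screw hangs upright at crop (300,290) over the bore at crop (300,415). I'll lower it into the mouth.

Request:
arm_command([
  {"x": 0.002, "y": 0.002, "z": -0.02, "rx": 0, "ry": 0, "rz": 0, "claw": 200},
  {"x": 0.002, "y": 0.002, "z": -0.04, "rx": 0, "ry": 0, "rz": 0, "claw": 200},
  {"x": 0.002, "y": 0.002, "z": -0.06, "rx": 0, "ry": 0, "rz": 0, "claw": 200},
  {"x": 0.002, "y": 0.002, "z": -0.08, "rx": 0, "ry": 0, "rz": 0, "claw": 200},
  {"x": 0.002, "y": 0.002, "z": -0.092, "rx": 0, "ry": 0, "rz": 0, "claw": 200},
  {"x": 0.002, "y": 0.002, "z": -0.092, "rx": 0, "ry": 0, "rz": 0, "claw": 200},
  {"x": 0.002, "y": 0.002, "z": -0.092, "rx": 0, "ry": 0, "rz": 0, "claw": 200},
  {"x": 0.002, "y": 0.002, "z": -0.092, "rx": 0, "ry": 0, "rz": 0, "claw": 200},
])

```text
t: 8.92
tool_pos: [0.4934, -0.0246, 0.1796]
orientation: [2.222, 2.22, 0.0]
force: [-0.1, 0.3, -2.3]
opening: 0.0456
gripper_force: 35.0
```

```bash
python3 -c "
from h import *
st()"
```

```text
t 8.92 q [-0.154 -0.129  1.845 -0.     1.425 -0.153] p [ 0.4934 -0.0246  0.1796] o [2.222 2.22  0.   ] F [-0.1  0.3 -2.3] T [-0.11  0.29  0.02] op 0.0456 g 35.0
psi -0.001 z [ 3.e-04 -1.e-04 -1.e+00]
```

Request:
arm_command([
  {"x": 0, "y": -0.001, "z": -0.004, "rx": 0, "ry": 0, "rz": 0, "claw": 200},
  {"x": 0, "y": -0.001, "z": -0.008, "rx": 0, "ry": 0, "rz": 0, "claw": 200},
  {"x": 0, "y": -0.001, "z": -0.01, "rx": 0, "ry": 0, "rz": 0, "claw": 200},
  {"x": 0, "y": -0.001, "z": -0.01, "rx": 0, "ry": 0, "rz": 0, "claw": 200},
  {"x": 0, "y": -0.001, "z": -0.01, "rx": 0, "ry": 0, "rz": 0, "claw": 200},
])

```text
t: 9.33
tool_pos: [0.4934, -0.0251, 0.1744]
orientation: [2.222, 2.22, 0.0]
force: [-0.3, -0.1, -1.4]
opening: 0.0457
gripper_force: 35.0
```

```bash
python3 -c "
from h import *
st()"
```

```text
t 9.33 q [-0.155 -0.125  1.851  0.     1.415 -0.154] p [ 0.4934 -0.0251  0.1744] o [2.222 2.22  0.   ] F [-0.3 -0.1 -1.4] T [-0.05  0.12  0.01] op 0.0457 g 35.0
psi -0.001 z [ 4.e-04 -1.e-04 -1.e+00]
```

Request:
arm_command([
  {"x": 0, "y": 0, "z": -0.003, "rx": 0, "ry": 0, "rz": 0, "claw": 200},
  {"x": 0, "y": 0, "z": -0.005, "rx": 0, "ry": 0, "rz": 0, "claw": 200},
  {"x": 0, "y": 0, "z": -0.005, "rx": 0, "ry": 0, "rz": 0, "claw": 200},
  {"x": 0, "y": 0, "z": -0.005, "rx": 0, "ry": 0, "rz": 0, "claw": 200},
])

```text
t: 9.67
tool_pos: [0.4937, -0.0251, 0.174]
orientation: [2.222, 2.22, 0.001]
force: [-8.3, 1.6, 14.0]
opening: 0.0456
gripper_force: 35.0
```

```bash
python3 -c "
from h import *
st()"
```

```text
t 9.67 q [-0.155 -0.125  1.852 -0.     1.413 -0.154] p [ 0.4937 -0.0251  0.174 ] o [2.222e+00 2.220e+00 1.000e-03] F [-8.3  1.6 14. ] T [ 0.12  1.66 -0.05] op 0.0456 g 35.0
psi -0.001 z [ 1.4e-03 -3.0e-04 -1.0e+00]
```

Contact is at TCP 0.174, so the screw's lower end is about 95 mm up and about 1.6 rad are lacking. I'll turn counter-clockwise with a light downward preload.

Request:
arm_command([
  {"x": 0, "y": 0, "z": 0.0005, "rx": 0, "ry": 0, "rz": 0.05, "claw": 200},
  {"x": 0, "y": 0, "z": 0.001, "rx": 0, "ry": 0, "rz": 0.1, "claw": 200},
  {"x": 0, "y": 0, "z": 0.0015, "rx": 0, "ry": 0, "rz": 0.15, "claw": 200},
  {"x": 0, "y": 0, "z": 0.002, "rx": 0, "ry": 0, "rz": 0.2, "claw": 200},
  {"x": 0, "y": 0, "z": 0.0025, "rx": 0, "ry": 0, "rz": 0.25, "claw": 200},
  {"x": 0, "y": 0, "z": 0.003, "rx": 0, "ry": 0, "rz": 0.3, "claw": 200},
  {"x": 0, "y": 0, "z": 0.0035, "rx": 0, "ry": 0, "rz": 0.35, "claw": 200},
  {"x": 0, "y": 0, "z": 0.004, "rx": 0, "ry": 0, "rz": 0.4, "claw": 200},
  {"x": 0, "y": 0, "z": 0.004, "rx": 0, "ry": 0, "rz": 0.4, "claw": 200},
  {"x": 0, "y": 0, "z": 0.004, "rx": 0, "ry": 0, "rz": 0.4, "claw": 200},
])

```text
t: 10.5
tool_pos: [0.4932, -0.0262, 0.1753]
orientation: [1.182, 2.91, -0.003]
force: [-8.4, -4.2, 11.0]
opening: 0.0453
gripper_force: 35.0
```

```bash
python3 -c "
from h import *
st()"
```

```text
t 10.5 q [-0.155 -0.126  1.85  -0.002  1.417 -0.954] p [ 0.4932 -0.0262  0.1753] o [ 1.182  2.91  -0.003] F [-8.4 -4.2 11. ] T [-0.95  1.49 -0.09] op 0.0453 g 35.0
psi 0.799 z [ 2.0e-04 -2.1e-03 -1.0e+00]
```

Request:
arm_command([
  {"x": 0, "y": 0, "z": 0.0003, "rx": 0, "ry": 0, "rz": 0.05, "claw": 200},
  {"x": 0, "y": 0, "z": 0.0006, "rx": 0, "ry": 0, "rz": 0.1, "claw": 200},
  {"x": 0, "y": 0, "z": 0.001, "rx": 0, "ry": 0, "rz": 0.15, "claw": 200},
  {"x": 0, "y": 0, "z": 0.0015, "rx": 0, "ry": 0, "rz": 0.2, "claw": 200},
  {"x": 0, "y": 0, "z": 0.002, "rx": 0, "ry": 0, "rz": 0.25, "claw": 200},
  {"x": 0, "y": 0, "z": 0.0025, "rx": 0, "ry": 0, "rz": 0.3, "claw": 200},
  {"x": 0, "y": 0, "z": 0.0025, "rx": 0, "ry": 0, "rz": 0.3, "claw": 200},
  {"x": 0, "y": 0, "z": 0.0025, "rx": 0, "ry": 0, "rz": 0.3, "claw": 200},
])

```text
t: 11.17
tool_pos: [0.4939, -0.0263, 0.1766]
orientation: [0.269, 3.128, -0.003]
force: [-3.4, -4.5, 7.0]
opening: 0.0455
gripper_force: 35.0
```

```bash
python3 -c "
from h import *
st()"
```

```text
t 11.17 q [-0.156 -0.127  1.849 -0.002  1.417 -1.554] p [ 0.4939 -0.0263  0.1766] o [ 2.690e-01  3.128e+00 -3.000e-03] F [-3.4 -4.5  7. ] T [-0.98  0.66 -0.07] op 0.0455 g 35.0
psi 1.399 z [ 0.002  -0.0023 -1.    ]
```

Request:
arm_command([
  {"x": 0, "y": 0, "z": -0.001, "rx": 0, "ry": 0, "rz": 0.05, "claw": 200},
  {"x": 0, "y": 0, "z": -0.001, "rx": 0, "ry": 0, "rz": 0.1, "claw": 200},
  {"x": 0, "y": 0, "z": -0.001, "rx": 0, "ry": 0, "rz": 0.1, "claw": 200},
  {"x": 0, "y": 0, "z": -0.001, "rx": 0, "ry": 0, "rz": 0.1, "claw": 200},
])

```text
t: 11.5
tool_pos: [0.4941, -0.0267, 0.1767]
orientation: [-0.044, 3.139, -0.005]
force: [-5.5, -5.2, 10.6]
opening: 0.0453
gripper_force: 35.0
```

Request:
arm_command([
  {"x": 0, "y": 0, "z": 0, "rx": 0, "ry": 0, "rz": 0.05, "claw": 200},
  {"x": 0, "y": 0, "z": 0, "rx": 0, "ry": 0, "rz": 0.1, "claw": 200},
  {"x": 0, "y": 0, "z": 0, "rx": 0, "ry": 0, "rz": 0.1, "claw": 200},
  {"x": 0, "y": 0, "z": 0, "rx": 0, "ry": 0, "rz": 0.1, "claw": 200},
])

```text
t: 11.83
tool_pos: [0.4943, -0.0263, 0.1765]
orientation: [-0.358, 3.119, -0.004]
force: [-3.0, -4.0, 9.7]
opening: 0.0453
gripper_force: 35.0
```

```bash
python3 -c "
from h import *
st()"
```

```text
t 11.83 q [-0.156 -0.127  1.849 -0.002  1.416 -1.954] p [ 0.4943 -0.0263  0.1765] o [-0.358  3.119 -0.004] F [-3.  -4.   9.7] T [-0.77  0.62 -0.03] op 0.0453 g 35.0
psi 1.799 z [ 0.0029 -0.0022 -1.    ]
```

Request:
arm_command([
  {"x": 0, "y": 0, "z": 0, "rx": 0, "ry": 0, "rz": 0.05, "claw": 200},
  {"x": 0, "y": 0, "z": 0, "rx": 0, "ry": 0, "rz": 0.1, "claw": 200},
  {"x": 0, "y": 0, "z": 0, "rx": 0, "ry": 0, "rz": 0.1, "claw": 200},
  {"x": 0, "y": 0, "z": 0, "rx": 0, "ry": 0, "rz": 0.1, "claw": 200},
])

```text
t: 12.17
tool_pos: [0.4934, -0.0253, 0.1746]
orientation: [-0.663, 3.071, -0.001]
force: [0.5, -1.2, -1.1]
opening: 0.0455
gripper_force: 35.0
```

```bash
python3 -c "
from h import *
st()"
```

```text
t 12.17 q [-0.155 -0.125  1.851 -0.     1.415 -2.151] p [ 0.4934 -0.0253  0.1746] o [-6.630e-01  3.071e+00 -1.000e-03] F [ 0.5 -1.2 -1.1] T [-0.15 -0.06  0.02] op 0.0455 g 35.0
psi 1.996 z [ 5.e-04 -4.e-04 -1.e+00]
```

The force has gone at ψ ≈ 1.9, which is the drop. I'll follow it down.

Request:
arm_command([
  {"x": 0, "y": 0, "z": -0.006, "rx": 0, "ry": 0, "rz": 0, "claw": 200},
  {"x": 0, "y": 0, "z": -0.012, "rx": 0, "ry": 0, "rz": 0, "claw": 200},
  {"x": 0, "y": 0, "z": -0.016, "rx": 0, "ry": 0, "rz": 0, "claw": 200},
  {"x": 0, "y": 0, "z": -0.016, "rx": 0, "ry": 0, "rz": 0, "claw": 200},
])

```text
t: 12.5
tool_pos: [0.4934, -0.0252, 0.1662]
orientation: [-0.666, 3.07, -0.0]
force: [1.7, -2.3, -1.5]
opening: 0.045
gripper_force: 35.0
```

```bash
python3 -c "
from h import *
st()"
```

```text
t 12.5 q [-0.155 -0.118  1.86  -0.     1.399 -2.153] p [ 0.4934 -0.0252  0.1662] o [-0.666  3.07  -0.   ] F [ 1.7 -2.3 -1.5] T [-0.53 -0.32 -0.02] op 0.045 g 35.0
psi 1.998 z [ 2.e-04 -3.e-04 -1.e+00]
```

The screw is free in the thread with its lower end at about 87 mm. Now I'll turn clockwise, following the pitch.

Request:
arm_command([
  {"x": 0, "y": 0, "z": -0.0005, "rx": 0, "ry": 0, "rz": -0.06, "claw": 200},
  {"x": 0, "y": 0, "z": -0.001, "rx": 0, "ry": 0, "rz": -0.12, "claw": 200},
  {"x": 0, "y": 0, "z": -0.0014, "rx": 0, "ry": 0, "rz": -0.18, "claw": 200},
  {"x": 0, "y": 0, "z": -0.0018, "rx": 0, "ry": 0, "rz": -0.24, "claw": 200},
  {"x": 0, "y": 0, "z": -0.0023, "rx": 0, "ry": 0, "rz": -0.3, "claw": 200},
  {"x": 0, "y": 0, "z": -0.0028, "rx": 0, "ry": 0, "rz": -0.36, "claw": 200},
  {"x": 0, "y": 0, "z": -0.0032, "rx": 0, "ry": 0, "rz": -0.42, "claw": 200},
  {"x": 0, "y": 0, "z": -0.0037, "rx": 0, "ry": 0, "rz": -0.48, "claw": 200},
  {"x": 0, "y": 0, "z": -0.0041, "rx": 0, "ry": 0, "rz": -0.54, "claw": 200},
  {"x": 0, "y": 0, "z": -0.0046, "rx": 0, "ry": 0, "rz": -0.6, "claw": 200},
])

```text
t: 13.33
tool_pos: [0.493, -0.0251, 0.1641]
orientation: [-1.192, -2.906, 0.0]
force: [0.2, -0.9, 0.7]
opening: 0.0456
gripper_force: 35.0
```

```bash
python3 -c "
from h import *
st()"
```

```text
t 13.33 q [-0.155 -0.117  1.863 -0.     1.396 -0.947] p [ 0.493  -0.0251  0.1641] o [-1.192 -2.906  0.   ] F [ 0.2 -0.9  0.7] T [-0.17  0.05  0.01] op 0.0456 g 35.0
psi 0.792 z [-6.e-04  1.e-04 -1.e+00]
```

Forces are near zero, so I'll carry on.

Request:
arm_command([
  {"x": 0, "y": 0, "z": -0.0005, "rx": 0, "ry": 0, "rz": -0.06, "claw": 200},
  {"x": 0, "y": 0, "z": -0.001, "rx": 0, "ry": 0, "rz": -0.12, "claw": 200},
  {"x": 0, "y": 0, "z": -0.0014, "rx": 0, "ry": 0, "rz": -0.18, "claw": 200},
  {"x": 0, "y": 0, "z": -0.0018, "rx": 0, "ry": 0, "rz": -0.24, "claw": 200},
  {"x": 0, "y": 0, "z": -0.0023, "rx": 0, "ry": 0, "rz": -0.3, "claw": 200},
  {"x": 0, "y": 0, "z": -0.0028, "rx": 0, "ry": 0, "rz": -0.36, "claw": 200},
  {"x": 0, "y": 0, "z": -0.0032, "rx": 0, "ry": 0, "rz": -0.42, "claw": 200},
  {"x": 0, "y": 0, "z": -0.0037, "rx": 0, "ry": 0, "rz": -0.48, "claw": 200},
  {"x": 0, "y": 0, "z": -0.0041, "rx": 0, "ry": 0, "rz": -0.54, "claw": 200},
  {"x": 0, "y": 0, "z": -0.0046, "rx": 0, "ry": 0, "rz": -0.6, "claw": 200},
])

```text
t: 14.17
tool_pos: [0.493, -0.025, 0.1618]
orientation: [-2.625, -1.726, 0.001]
force: [-0.5, -1.0, 1.9]
opening: 0.0455
gripper_force: 35.0
```

Request:
arm_command([
  {"x": 0, "y": 0, "z": -0.0005, "rx": 0, "ry": 0, "rz": -0.06, "claw": 200},
  {"x": 0, "y": 0, "z": -0.001, "rx": 0, "ry": 0, "rz": -0.12, "claw": 200},
  {"x": 0, "y": 0, "z": -0.0014, "rx": 0, "ry": 0, "rz": -0.18, "claw": 200},
  {"x": 0, "y": 0, "z": -0.0018, "rx": 0, "ry": 0, "rz": -0.24, "claw": 200},
  {"x": 0, "y": 0, "z": -0.0023, "rx": 0, "ry": 0, "rz": -0.3, "claw": 200},
  {"x": 0, "y": 0, "z": -0.0028, "rx": 0, "ry": 0, "rz": -0.36, "claw": 200},
  {"x": 0, "y": 0, "z": -0.0032, "rx": 0, "ry": 0, "rz": -0.42, "claw": 200},
  {"x": 0, "y": 0, "z": -0.0037, "rx": 0, "ry": 0, "rz": -0.48, "claw": 200},
  {"x": 0, "y": 0, "z": -0.0041, "rx": 0, "ry": 0, "rz": -0.54, "claw": 200},
  {"x": 0, "y": 0, "z": -0.0046, "rx": 0, "ry": 0, "rz": -0.6, "claw": 200},
])

```text
t: 15.0
tool_pos: [0.4929, -0.0249, 0.1595]
orientation: [-3.141, 0.058, 0.001]
force: [-0.6, -1.1, 1.6]
opening: 0.0454
gripper_force: 35.0
```

```bash
python3 -c "
from h import *
st()"
```

```text
t 15.0 q [-0.155 -0.113  1.868  0.     1.388  1.453] p [ 0.4929 -0.0249  0.1595] o [-3.141e+00  5.800e-02  1.000e-03] F [-0.6 -1.1  1.6] T [-0.11  0.25 -0.01] op 0.0454 g 35.0
psi -1.607 z [-8.e-04  4.e-04 -1.e+00]
```

Request:
arm_command([
  {"x": 0, "y": 0, "z": -0.0005, "rx": 0, "ry": 0, "rz": -0.06, "claw": 200},
  {"x": 0, "y": 0, "z": -0.001, "rx": 0, "ry": 0, "rz": -0.12, "claw": 200},
  {"x": 0, "y": 0, "z": -0.0014, "rx": 0, "ry": 0, "rz": -0.18, "claw": 200},
  {"x": 0, "y": 0, "z": -0.0018, "rx": 0, "ry": 0, "rz": -0.24, "claw": 200},
  {"x": 0, "y": 0, "z": -0.0023, "rx": 0, "ry": 0, "rz": -0.3, "claw": 200},
  {"x": 0, "y": 0, "z": -0.0028, "rx": 0, "ry": 0, "rz": -0.36, "claw": 200},
  {"x": 0, "y": 0, "z": -0.0031, "rx": 0, "ry": 0, "rz": -0.4, "claw": 200},
  {"x": 0, "y": 0, "z": -0.0031, "rx": 0, "ry": 0, "rz": -0.4, "claw": 200},
  {"x": 0, "y": 0, "z": -0.0031, "rx": 0, "ry": 0, "rz": -0.4, "claw": 200},
])

```text
t: 15.75
tool_pos: [0.4932, -0.0249, 0.1579]
orientation: [-2.876, 1.263, 0.001]
force: [0.6, 0.0, -0.7]
opening: 0.0453
gripper_force: 35.0
```

```bash
python3 -c "
from h import *
st()"
```

```text
t 15.75 q [-0.155 -0.111  1.869  0.     1.384  2.244] p [ 0.4932 -0.0249  0.1579] o [-2.876e+00  1.263e+00  1.000e-03] F [ 0.6  0.  -0.7] T [ 0.12 -0.03 -0.02] op 0.0453 g 35.0
psi -2.399 z [-2.e-04  4.e-04 -1.e+00]
```

Request:
arm_command([
  {"x": 0, "y": 0, "z": 0, "rx": 0, "ry": 0, "rz": 0, "claw": 100},
  {"x": 0, "y": 0, "z": 0, "rx": 0, "ry": 0, "rz": 0, "claw": 80},
  {"x": 0, "y": 0, "z": 0, "rx": 0, "ry": 0, "rz": 0, "claw": 60},
  {"x": 0, "y": 0, "z": 0, "rx": 0, "ry": 0, "rz": 0, "claw": 40},
  {"x": 0, "y": 0, "z": 0, "rx": 0, "ry": 0, "rz": 0, "claw": 40},
])

```text
t: 16.17
tool_pos: [0.4932, -0.0251, 0.158]
orientation: [-2.875, 1.266, 0.0]
force: [-0.5, 0.6, 0.4]
opening: 0.0741
gripper_force: 0.0
```

```bash
python3 -c "
from h import *
st()"
```

```text
t 16.17 q [-0.155 -0.112  1.869  0.     1.384  2.246] p [ 0.4932 -0.0251  0.158 ] o [-2.875  1.266  0.   ] F [-0.5  0.6  0.4] T [0.02 0.18 0.04] op 0.0741 g 0.0
psi -2.401 z [-1.e-04  0.e+00 -1.e+00]
```

Request:
arm_command([
  {"x": 0, "y": 0, "z": 0, "rx": 0, "ry": 0, "rz": 0.062, "claw": 40},
  {"x": 0, "y": 0, "z": 0, "rx": 0, "ry": 0, "rz": 0.124, "claw": 40},
  {"x": 0, "y": 0, "z": 0, "rx": 0, "ry": 0, "rz": 0.186, "claw": 40},
  {"x": 0, "y": 0, "z": 0, "rx": 0, "ry": 0, "rz": 0.248, "claw": 40},
  {"x": 0, "y": 0, "z": 0, "rx": 0, "ry": 0, "rz": 0.31, "claw": 40},
  {"x": 0, "y": 0, "z": 0, "rx": 0, "ry": 0, "rz": 0.372, "claw": 40},
  {"x": 0, "y": 0, "z": 0, "rx": 0, "ry": 0, "rz": 0.434, "claw": 40},
  {"x": 0, "y": 0, "z": 0, "rx": 0, "ry": 0, "rz": 0.496, "claw": 40},
  {"x": 0, "y": 0, "z": 0, "rx": 0, "ry": 0, "rz": 0.558, "claw": 40},
  {"x": 0, "y": 0, "z": 0, "rx": 0, "ry": 0, "rz": 0.62, "claw": 40},
])

```text
t: 17.0
tool_pos: [0.4932, -0.0251, 0.158]
orientation: [-3.074, -0.649, 0.0]
force: [-0.3, -0.5, -0.4]
opening: 0.0782
gripper_force: 0.0
```

Request:
arm_command([
  {"x": 0, "y": 0, "z": 0, "rx": 0, "ry": 0, "rz": 0.062, "claw": 40},
  {"x": 0, "y": 0, "z": 0, "rx": 0, "ry": 0, "rz": 0.124, "claw": 40},
  {"x": 0, "y": 0, "z": 0, "rx": 0, "ry": 0, "rz": 0.186, "claw": 40},
  {"x": 0, "y": 0, "z": 0, "rx": 0, "ry": 0, "rz": 0.248, "claw": 40},
  {"x": 0, "y": 0, "z": 0, "rx": 0, "ry": 0, "rz": 0.31, "claw": 40},
  {"x": 0, "y": 0, "z": 0, "rx": 0, "ry": 0, "rz": 0.372, "claw": 40},
  {"x": 0, "y": 0, "z": 0, "rx": 0, "ry": 0, "rz": 0.434, "claw": 40},
  {"x": 0, "y": 0, "z": 0, "rx": 0, "ry": 0, "rz": 0.496, "claw": 40},
  {"x": 0, "y": 0, "z": 0, "rx": 0, "ry": 0, "rz": 0.558, "claw": 40},
  {"x": 0, "y": 0, "z": 0, "rx": 0, "ry": 0, "rz": 0.62, "claw": 40},
])

```text
t: 17.83
tool_pos: [0.4933, -0.0251, 0.1581]
orientation: [2.124, 2.314, 0.0]
force: [-0.6, 0.8, 0.1]
opening: 0.0784
gripper_force: 0.0
```

Request:
arm_command([
  {"x": 0, "y": 0, "z": 0, "rx": 0, "ry": 0, "rz": 0.062, "claw": 40},
  {"x": 0, "y": 0, "z": 0, "rx": 0, "ry": 0, "rz": 0.124, "claw": 40},
  {"x": 0, "y": 0, "z": 0, "rx": 0, "ry": 0, "rz": 0.186, "claw": 40},
  {"x": 0, "y": 0, "z": 0, "rx": 0, "ry": 0, "rz": 0.248, "claw": 40},
  {"x": 0, "y": 0, "z": 0, "rx": 0, "ry": 0, "rz": 0.31, "claw": 40},
  {"x": 0, "y": 0, "z": 0, "rx": 0, "ry": 0, "rz": 0.331, "claw": 40},
  {"x": 0, "y": 0, "z": 0, "rx": 0, "ry": 0, "rz": 0.331, "claw": 40},
  {"x": 0, "y": 0, "z": 0, "rx": 0, "ry": 0, "rz": 0.331, "claw": 40},
])

```text
t: 18.5
tool_pos: [0.4932, -0.0251, 0.158]
orientation: [-1.269, -2.874, 0.0]
force: [0.9, -0.5, 0.1]
opening: 0.0789
gripper_force: 0.0
```

```bash
python3 - <<'E'
from h import *
st()
im,d,c=cam('scene')
cv2.imwrite('pics/s5.png',cv2.resize(im[170:270,210:330,::-1],(720,600),interpolation=cv2.INTER_CUBIC))
E
```

```text
t 18.5 q [-0.155 -0.112  1.869 -0.     1.384 -0.894] p [ 0.4932 -0.0251  0.158 ] o [-1.269 -2.874  0.   ] F [ 0.9 -0.5  0.1] T [-0.05 -0.02 -0.02] op 0.0789 g 0.0
psi 0.739 z [-0.  0. -1.]
```

View pics/s5.png

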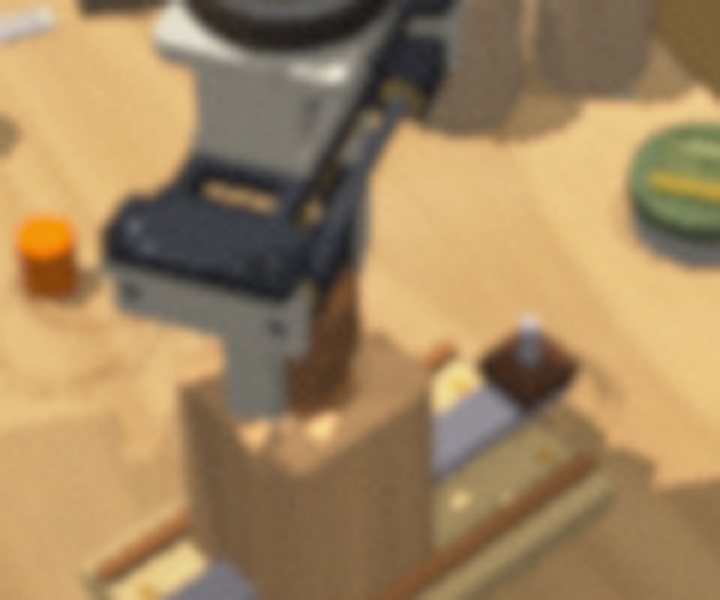

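The screw stands upright in the bore at crop (330,345), between the open fingers. I'll regrip it.

Request:
arm_command([
  {"x": 0, "y": 0, "z": 0, "rx": 0, "ry": 0, "rz": 0, "claw": 80},
  {"x": 0, "y": 0, "z": 0, "rx": 0, "ry": 0, "rz": 0, "claw": 110},
  {"x": 0, "y": 0, "z": 0, "rx": 0, "ry": 0, "rz": 0, "claw": 140},
  {"x": 0, "y": 0, "z": 0, "rx": 0, "ry": 0, "rz": 0, "claw": 200},
  {"x": 0, "y": 0, "z": 0, "rx": 0, "ry": 0, "rz": 0, "claw": 200},
  {"x": 0, "y": 0, "z": 0, "rx": 0, "ry": 0, "rz": 0, "claw": 200},
  {"x": 0, "y": 0, "z": 0, "rx": 0, "ry": 0, "rz": 0, "claw": 200},
], squeeze=35)

```text
t: 19.13
tool_pos: [0.4932, -0.0252, 0.1581]
orientation: [-1.266, -2.875, 0.0]
force: [-1.2, 0.3, -0.6]
opening: 0.0453
gripper_force: 35.0
```

```bash
python3 -c "
from h import *
st()"
```

```text
t 19.13 q [-0.155 -0.112  1.869 -0.     1.384 -0.896] p [ 0.4932 -0.0252  0.1581] o [-1.266 -2.875  0.   ] F [-1.2  0.3 -0.6] T [-0.08  0.12 -0.03] op 0.0453 g 35.0
psi 0.741 z [-1.e-04 -1.e-04 -1.e+00]
```

Request:
arm_command([
  {"x": 0, "y": 0, "z": -0.0005, "rx": 0, "ry": 0, "rz": -0.06, "claw": 200},
  {"x": 0, "y": 0, "z": -0.001, "rx": 0, "ry": 0, "rz": -0.12, "claw": 200},
  {"x": 0, "y": 0, "z": -0.0014, "rx": 0, "ry": 0, "rz": -0.18, "claw": 200},
  {"x": 0, "y": 0, "z": -0.0018, "rx": 0, "ry": 0, "rz": -0.24, "claw": 200},
  {"x": 0, "y": 0, "z": -0.0023, "rx": 0, "ry": 0, "rz": -0.3, "claw": 200},
  {"x": 0, "y": 0, "z": -0.0028, "rx": 0, "ry": 0, "rz": -0.36, "claw": 200},
  {"x": 0, "y": 0, "z": -0.0032, "rx": 0, "ry": 0, "rz": -0.42, "claw": 200},
  {"x": 0, "y": 0, "z": -0.0037, "rx": 0, "ry": 0, "rz": -0.48, "claw": 200},
  {"x": 0, "y": 0, "z": -0.0041, "rx": 0, "ry": 0, "rz": -0.54, "claw": 200},
  {"x": 0, "y": 0, "z": -0.0046, "rx": 0, "ry": 0, "rz": -0.6, "claw": 200},
])

```text
t: 19.97
tool_pos: [0.4933, -0.0252, 0.1557]
orientation: [2.673, 1.65, 0.0]
force: [0.5, -1.2, 0.4]
opening: 0.0455
gripper_force: 35.0
```

Request:
arm_command([
  {"x": 0, "y": 0, "z": -0.0005, "rx": 0, "ry": 0, "rz": -0.06, "claw": 200},
  {"x": 0, "y": 0, "z": -0.001, "rx": 0, "ry": 0, "rz": -0.12, "claw": 200},
  {"x": 0, "y": 0, "z": -0.0014, "rx": 0, "ry": 0, "rz": -0.18, "claw": 200},
  {"x": 0, "y": 0, "z": -0.0018, "rx": 0, "ry": 0, "rz": -0.24, "claw": 200},
  {"x": 0, "y": 0, "z": -0.0023, "rx": 0, "ry": 0, "rz": -0.3, "claw": 200},
  {"x": 0, "y": 0, "z": -0.0028, "rx": 0, "ry": 0, "rz": -0.36, "claw": 200},
  {"x": 0, "y": 0, "z": -0.003, "rx": 0, "ry": 0, "rz": -0.39, "claw": 200},
  {"x": 0, "y": 0, "z": -0.003, "rx": 0, "ry": 0, "rz": -0.39, "claw": 200},
  {"x": 0, "y": 0, "z": -0.003, "rx": 0, "ry": 0, "rz": -0.39, "claw": 200},
  {"x": 0, "y": 0, "z": -0.003, "rx": 0, "ry": 0, "rz": -0.39, "claw": 200},
])

```text
t: 20.8
tool_pos: [0.4934, -0.0251, 0.1543]
orientation: [-3.098, -0.522, -0.001]
force: [0.3, 0.6, 0.5]
opening: 0.0451
gripper_force: 35.0
```

```bash
python3 - <<'E'
from h import *
st()
im,d,c=cam('scene')
P=cloud(d,c); m=(np.hypot(P[...,0]-.493,P[...,1]+.025)<.03)&(P[...,2]>.13)&(P[...,2]<.2)&(im[...,0].astype(int)>im[...,2]*1.4)
print(m.sum(), np.percentile(P[m][:,2],[5,50,90,95,99]).round(4), P[m].mean(0).round(3))
cv2.imwrite('pics/s6.png',cv2.resize(im[140:300,180:340,::-1],(600,600),interpolation=cv2.INTER_CUBIC))
E
```

```text
t 20.8 q [-0.155 -0.108  1.873  0.     1.376  1.082] p [ 0.4934 -0.0251  0.1543] o [-3.098e+00 -5.220e-01 -1.000e-03] F [0.3 0.6 0.5] T [ 0.09  0.01 -0.03] op 0.0451 g 35.0
psi -1.237 z [ 3.e-04  1.e-04 -1.e+00]
276 [0.1335 0.1707 0.1758 0.1763 0.1769] [ 0.482 -0.033  0.164]
```

View pics/s6.png

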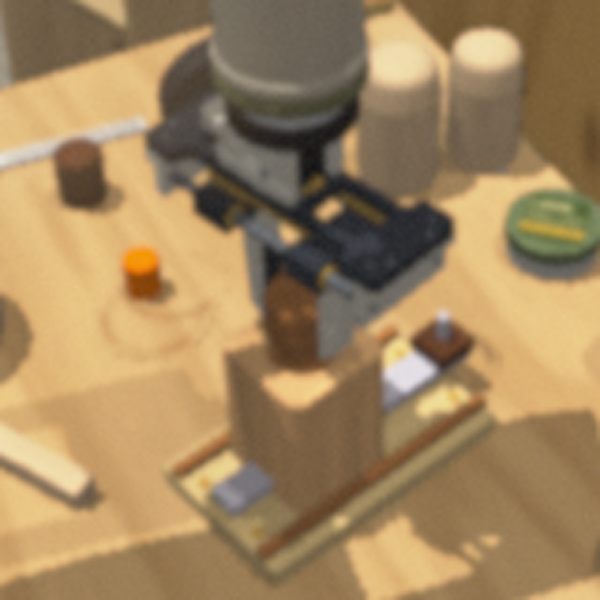

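The screw is upright and gripped at crop (292,320), about 75 mm up (clear of 68 mm), with near-zero force after one full turn from the drop. I'll hand it in.

```bash
python3 -c "
from plant import robot
print(robot.close_job())"
```

```text
the job is handed in; nothing more can be done
None
```

The job is handed in: the slug lies on the slide bar, and the clamp screw was turned back to its drop, then forward one full turn; it is upright, just started, clear of the slug and still gripped (about 21 s used of 72 s).

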